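# Reload the water softener

### The job

Reload the water softener: give its latch knob a quarter turn to release the top panel and swing the panel well up, tip the loose lid of the storage tub up by its tab, take it off and leave it lying flat, right way up, on the worktop, and stand every cartridge from the tub upright on the floor of the softener's compartment. When all are in, swing the panel fully shut and turn the latch back to locked; leave the soap and the dosing cup that stand near them alone.

Things in the scene. Friction and masses are not known exactly. Their poses are not given: they have to be found in the camera images.
- softener: compact white water softener, fixed to the worktop: an open-topped housing 170 mm deep (x) by 270 mm wide (y) by 95 mm high, walls 6 mm, closed by the hinged top panel. Origin: centre of its underside; x points to its rear (hinge side), y to its left, z up
- compartment (a point): centre of the flat floor of the softener's inside compartment (158 mm in x by 258 mm in y, floor 6 mm above the worktop); same axes as the softener. Cartridges stand anywhere on this floor (a 4 mm thick steel strike plate under the rim of the front wall in front of the knob, 8 mm deep and 30 mm wide, is the only thing in the way)
- panel (a joint): hinge angle of the top panel (8 mm thick, 174 x 274 mm): 0 = shut, grows as its front edge swings up, end stop at 1.85 rad; past the upright (1.6 to 1.85) it leaves most room above the compartment. The hinge is stiff (about 0.5 N m of friction), so the panel stays where it is left. It cannot rise while the cam latch is locked
- panel_hinge (a point): middle of the panel's hinge line (along the softener's y axis), on the rear top edge of the housing, 95 mm above the worktop and 85 mm behind the softener's centre. The orientation is that of the panel
- panel_bar (a point): middle of the panel's pull bar: a steel bar 10 mm in diameter and 84 mm long, parallel to the hinge, its axis 43 mm above the panel's top face; the point is 161 mm in front of the hinge line, 51 mm above it and 50 mm to the right of the panel's middle. Round, so it can turn in a pinch while the panel swings. It moves with the panel, whose axes it has
- latch (a joint): angle of the quarter-turn cam latch: 0 = locked (cam under the strike, the knob's bar points from front to rear), grows clockwise seen from above, end stop at 1.57 rad = released (bar across, parallel to the hinge). The cam frees the panel from about 0.9 rad on. If it is turned to locked while the panel is up, the panel cannot shut. Turns with about 0.06 N m and stays where left
- latch_grip (a point): grip point on the axis of the latch knob, a black bar 44 mm long (its own x), 14 mm thick (its own y) on the panel's top face, left of its middle near the front edge; the bar reaches from 8 to 38 mm above the panel's top face and the point lies 26 mm above it. It turns with the knob and moves with the panel
- tub: grey storage tub, fixed, 190 mm (x, to its rear) by 170 mm, 74 mm high, walls and floor 5 mm. Origin: on its underside, mid-way across, 85 mm behind its front; the cartridge well is 160 x 160 mm round it, with a solid ledge 60 mm high behind. A fixed lip along the rear edge (underside 85 mm, top 89 mm above the worktop) overhangs the loose lid's back edge by about 6 mm
- lid_center (a point): centre of the loose lid's plate (188 mm in x, 170 x 5 mm, about 0.15 kg), half-way through it; z is the lid's upward normal, x points to its back edge, opposite to the tab. Under the plate ribs 6 mm high fit inside the tub's walls, so the lid can neither slide nor rise straight: its front must be tipped up about its back edge (0.2 to 0.5 rad), then the lid drawn forward by 15 mm or more and lifted off. Lying flat on the worktop this point is 8.5 mm above it
- lid_tab (a point): middle of the lid's upright tab at the front edge of the lid, 86 mm in front of the lid's centre: 10 mm thick (x), 60 mm long (y), standing 34 mm above the plate; the point is 10 mm below the tab's top. Same axes as the lid
- tab_1 (a point): a water-softening cartridge (all are alike; 0.12 kg): white puck 70 mm in diameter and 28 mm high with an upright grip tab on top, 40 mm long (x), 12 mm thick (y), 32 mm high; 60 mm high in all. The point is on its axis, 50 mm above its underside (10 mm below the tab's top). Stands in the tub at the start; may be absent
- tab_2 (a point): a water-softening cartridge (all are alike; 0.12 kg): white puck 70 mm in diameter and 28 mm high with an upright grip tab on top, 40 mm long (x), 12 mm thick (y), 32 mm high; 60 mm high in all. The point is on its axis, 50 mm above its underside (10 mm below the tab's top). Stands in the tub at the start; may be absent
- tab_3 (a point): a water-softening cartridge (all are alike; 0.12 kg): white puck 70 mm in diameter and 28 mm high with an upright grip tab on top, 40 mm long (x), 12 mm thick (y), 32 mm high; 60 mm high in all. The point is on its axis, 50 mm above its underside (10 mm below the tab's top). Stands in the tub at the start; may be absent
- tab_4 (a point): a water-softening cartridge (all are alike; 0.12 kg): white puck 70 mm in diameter and 28 mm high with an upright grip tab on top, 40 mm long (x), 12 mm thick (y), 32 mm high; 60 mm high in all. The point is on its axis, 50 mm above its underside (10 mm below the tab's top). Stands in the tub at the start; may be absent
- soap: bystander: bar of soap 48 x 75 x 20 mm lying on the worktop, origin at its underside
- cup: bystander: small empty dosing cup 63 mm in diameter and 49 mm high, origin at its underside

How it is judged:
By the outcome, as a careful person would: the job done as asked, in the order asked, and still so for the second after the job is handed in, with the robot touching nothing.
Of cartridge_1, cartridge_2, cartridge_3, cartridge_4 only 2 to 4 are there at a start; the rules pass over those that are not, and their reading is None.
At some moment in a run one of cartridge_1, cartridge_2, cartridge_3, cartridge_4 may be knocked a few centimetres aside while the robot is not near it.
Once in a run the grip may slacken for a moment while it holds something.
It also fails if it takes over 210 s, if anything falls off the work surface, if the arm or the gripper's body presses on something with over 40 N, if the wrist force passes 120 N, or if a joint passes its speed limit or range.

### The arm

A 7-joint arm with a two-finger parallel gripper is mounted at the origin on a cart in front of the work surface, level with it; the furniture and walls round the work are solid. World frame = base frame: x ahead of the robot, y to its left, z up, the work surface at z = 0. Lengths are in mm, angles in rad, forces in N, time in s.
With the tool pointing down it reaches from about 375 to 925 mm from the base axis. Payload 3.1 kg.
Tool frame: the origin (TCP) lies between the finger pads; the fingertips stand 8 mm ahead of it and the grasp point (between the pads) lies 11 mm behind it; z points along the fingers, y is the line along which they close (so a half turn about z gives the same grasp; the last joint's range is limited). The gripper opens to 85 mm and grips with 20 to 120 N. Pads are 22 mm wide; open, the fingers measure 114 mm over their backs; the gripper's body (76 mm by 85 mm) begins 54 mm behind the grasp point. The pads swing forward as they close: fully open they stand 13 mm farther back than shut.
Start: joints at [1.11, 0.383, 0.044, 1.598, -0.018, 1.161, -0.05], TCP at [230.7, -607.685, 239.269] pointing down, gripper open.
Joint ranges: [-2.61, 2.61], [-0.41, 2.15], [-1.48, 1.57], [0, 2.5], [-1.57, 4.71], [0.05, 1.97], [-2.85, 2.85]. Speed limits (rad/s): [2.79, 2.79, 3.14, 3.14, 3.14, 3.14, 3.14].

### API

Orientations are given as a rotation vector (axis times angle).
In Python, from workcell import env gives the robot as it stands.
- The arm moves only by the tool apply_moves, never from a script. Its arguments are lists of equal length, an entry for each row: "offset": the shift along the tool's x, y, z in m, a list of three; "delta_rot": the turn, a rotation vector about the tool's x, y, z in degrees, a list of three; "claw": the opening, from 0 (shut) to 1 (fully open). In form: {"offset": [[tx, ty, tz], ...], "delta_rot": [[wx, wy, wz], ...], "claw": [claw, ...]}. A call has exactly 10 rows; each row shifts and turns the commanded pose from where the row before left it, along the tool's axes as they then stand; what a row does not reach is not made up. A row lasts 1/8 s, in which the tool goes at most 62.5 mm and 10.7 degrees, less where a joint would pass 70% of its speed; a pose out of reach is approached as far as the arm can. A call with a gripper value outside its range is refused whole. The fingers move at their own pace and stop on an object; "squeeze" is the grip in N (left out, the last holds). Time passes only in rows, so rows that do not move let the fingers close, or fill a call up. It gives the time, the measured TCP pose, the force, the opening and the grip force at its end, in the units of the state.
- env.get_state(): the state, without advancing time (a new reading comes with each control period).
- env.read_camera(name): name is "scene" or "top" or "wrist"; returns a dict with "frame" (480x640x3 uint8, red, green, blue), "z_map" (480x640 float32, mm along the optical axis (not along the pixel's ray), 0 where there is no reading), "camera_matrix" (3x3 intrinsics, pixels), "dist" ([k1, k2, p1, p2, k3] as OpenCV has them; the pictures are not rectified), "R" (3x3) and "t" (3): a world point X has camera coordinates R X + t. Camera axes: x right, y down, z forward; pixel columns grow to the right and rows downward; lengths in mm; the calibration is good to about 2 mm. A picture is of the moment at which its call begins.
- env.finish_job(): hands the job in; it is judged then, once.
Trained networks look in the newest picture that a camera, given by its name, has taken for a name from the list of things; names that differ only in an ending like _2 or _b are one class to them, and where a whole thing is asked for, a point or a joint stands for the part that bears it (a point fixed in the world has none). Each returns a list of dicts, best first, with "confidence" (0 to 1); they miss things now and then, are a little off and sometimes report something else, mostly with a low value. They report only what shows in the picture. A call takes as long as a camera call.
- env.silhouettes(camera, label): "pixels" (480x640 bool, what is visible of it).
- env.place_of(camera, label): "position" ([x, y, z] in mm, in the coordinates of the camera as it stood for that picture, good to about 4 mm: a listed point, or the origin of a listed thing).
The state is a dict: "clock": time; "q": joint angles; "qvel": joint speeds; "tau": joint torques, N m; "ee_pos": TCP position; "tcp_rot": TCP orientation; "ft_force": force on the tool from outside, world axes, zero at the start; "wrist_torque": the same for the moment, N m; "gripper_width": finger opening in mm; "grasp_force": force on a finger pad.
Only numpy, scipy, OpenCV 4.12 (cv2) and the standard library are available. Lean on these libraries where they do the work, as an engineer would, in place of code of your own. Each camera call takes 0.05 s, during which the arm holds its last target. There are 200 camera calls.

## Working session

There is one attempt and no reset: what is moved stays moved. The work goes in short steps, Python scripts to look and compute and a tool call to move; the robot and the scene stay as the last step left them, time stands still between calls to the robot, and variables do not carry over. Pictures are saved under pics/ and viewed, at most 14 in all, crops included, and the job is handed in when it is done.

Besides the shell and the picture viewer there is one more tool, called after "Request:" as a command line: name --argument value ..., lists and objects as JSON in quotes. apply_moves: Moves the arm, as the interface text tells. Its arguments: {"type":"object","properties":{"offset":{"type":"array"},"delta_rot":{"type":"array"},"claw":{"type":"array"},"squeeze":{"type":"number"}},"required":["offset","delta_rot","claw"]}

```bash
ls; mkdir -p pics; cat > h.py <<'E'
import numpy as np, cv2
from workcell import env
from scipy.spatial.transform import Rotation as Ro
def world(c,p): return np.array(c["R"]).T@(np.array(p)-np.array(c["t"]).ravel())
def find(cam,labels,pic=None,n=4):
    c=env.read_camera(cam)
    if pic: cv2.imwrite("pics/"+pic,c["frame"][:,:,::-1])
    for l in labels:
        for r in env.place_of(cam,l)[:n]:
            print(cam,l,np.round(world(c,r["position"])),round(r["confidence"],2))
    return c
def pts(c,mask):
    v,u=np.where(mask&(c["z_map"]>0)); z=c["z_map"][v,u]
    K=np.array(c["camera_matrix"])
    n=cv2.undistortPoints(np.c_[u,v].astype(float).reshape(-1,1,2),K,np.array(c["dist"])).reshape(-1,2)
    P=np.c_[n*z[:,None],z]
    return (P-np.array(c["t"]).ravel())@np.array(c["R"])
def st():
    s=env.get_state(); R=Ro.from_rotvec(s["tcp_rot"])
    print("t",round(s["clock"],2),"tcp",np.round(s["ee_pos"],1),"R",np.round(R.as_matrix(),3).tolist(),"w",round(s["gripper_width"],1),"q",np.round(s["q"],2),"F",np.round(s["ft_force"],1))
    return s,R
E
python3 - <<'E'
from h import *
st()
L=["softener","compartment","panel_hinge","panel_bar","latch_grip","tub","lid_center","lid_tab","tab_1","soap","cup"]
for cam in ["scene","top"]:
    c=find(cam,L,cam+"1.png",2)
    for l in ["softener","panel","tub","lid_center","latch"]:
        m=env.silhouettes(cam,l)
        if not m: print(l,"none"); continue
        P=pts(c,m[0]["pixels"]); zt=np.median(P[:,2])
        Q=P[abs(P[:,2]-zt)<6]
        print(l,m[0]["confidence"],zt,cv2.minAreaRect(Q[:,:2].astype(np.float32)))
E
```

```text
pics
t 0.0 tcp [ 230.4 -606.8  237.9] R [[0.935, 0.355, -0.001], [0.355, -0.935, 0.002], [-0.0, -0.003, -1.0]] w 85.4 q [ 1.11  0.38  0.04  1.6  -0.02  1.16 -0.05] F [ 0.3 -0.7  0.3]
scene softener [ 513. -156.   -1.] 0.81
scene panel_hinge [ 597. -171.   97.] 0.71
scene panel_bar [ 429. -190.  149.] 0.95
scene latch_grip [480. -68. 131.] 0.83
scene lid_center [538. 150.  79.] 0.73
scene lid_tab [456. 132. 102.] 0.97
scene soap [397.  -1.  -1.] 0.65
scene cup [752.   7.   6.] 0.58
softener 0.66 103.71502950646078 ((507.8833312988281, -157.07989501953125), (276.8961181640625, 176.71788024902344), 80.26408386230469)
panel 0.73 105.02258384706931 ((508.2332458496094, -156.5644989013672), (276.11956787109375, 176.08799743652344), 79.99884033203125)
tub 0.89 48.83468859016399 ((492.03887939453125, 187.35043334960938), (250.29718017578125, 124.74146270751953), 51.97667694091797)
lid_center none
latch 0.74 79.38580404269585 ((539.87353515625, 147.58973693847656), (187.8027801513672, 174.113525390625), 11.119182586669922)
top softener [ 509. -162.    0.] 0.82
top softener [ 426. -198.  142.] 0.65
top panel_hinge [ 593. -173.   95.] 0.6
top panel_bar [ 425. -198.  144.] 0.84
top latch_grip [476. -64. 133.] 0.68
top lid_center [540. 151.  73.] 0.59
top lid_tab [452. 133. 100.] 0.9
top tab_1 [394.   4.  -2.] 0.66
top cup [746.   8.   0.] 0.79
softener 0.79 103.51882511070721 ((506.56451416015625, -157.60804748535156), (275.59320068359375, 175.57794189453125), 79.87255859375)
panel none
tub 0.67 88.70502053084448 ((633.5160522460938, 166.26034545898438), (16.3889102935791, 169.30303955078125), 10.524981498718262)
lid_center 0.79 78.76131040263812 ((537.476318359375, 147.81983947753906), (184.99697875976562, 169.6395721435547), 10.809584617614746)
latch 0.34 103.56635919510121 ((505.8487548828125, -157.5018768310547), (275.5860290527344, 174.0497589111328), 79.92672729492188)
```

View pics/scene1.png

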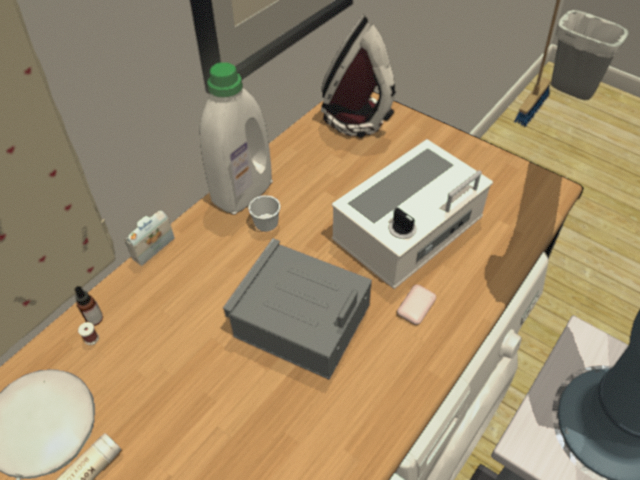

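View pics/top1.png

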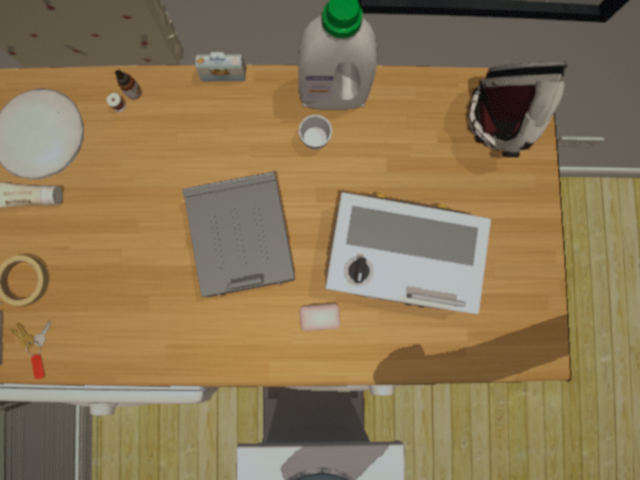

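Softener is centred at about (507,-157) with yaw −10°. The lid is centred at about (538,148) with yaw +10.9°. The knob is at top px (358,268), the bar at (437,298), the soap at (320,317) and the cup at (315,131). Next I'll write a row planner and move above the knob.

```bash
cat >> h.py <<'E'
def plan(wps, start=None):
    """wps: (pos, yaw_deg, nrows, claw) tool down; prints rows in tool axes, 10 per call"""
    s=env.get_state(); p=np.array(s["ee_pos"]); R=Ro.from_rotvec(s["tcp_rot"])
    if start: p,R=np.array(start[0],float),down(start[1])
    O=[];D=[];C=[]
    for pos,yaw,n,claw in wps:
        T=yaw if isinstance(yaw,Ro) else down(yaw)
        p0=p.copy(); w=(R.inv()*T).as_rotvec(); R0=R
        if n==0: n=int(max(np.ceil(np.linalg.norm(np.array(pos)-p)/55),np.ceil(np.degrees(np.linalg.norm(w))/9.5),1))
        for i in range(n):
            q=p0+(np.array(pos,float)-p0)*(i+1)/n; Rn=R0*Ro.from_rotvec(w*(i+1)/n)
            o=np.round(R.inv().apply(q-p)/1000,4); d=np.round((R.inv()*Rn).as_rotvec(degrees=True),1)
            p=p+R.apply(o*1000); R=R*Ro.from_rotvec(d,degrees=True)
            O.append((o+0).tolist());D.append((d+0).tolist());C.append(claw)
    while len(O)%10: O.append([0,0,0]);D.append([0,0,0]);C.append(C[-1])
    for i in range(0,len(O),10):
        print('offset',O[i:i+10]);print('rot',D[i:i+10]);print('claw',C[i:i+10])
    print("end",np.round(p,1))
def down(y): return Ro.from_euler('z',y,degrees=True)*Ro.from_euler('x',180,degrees=True)
def frame(o,yaw,v):
    a=np.radians(yaw); return np.array([o[0]+v[0]*np.cos(a)-v[1]*np.sin(a),o[1]+v[0]*np.sin(a)+v[1]*np.cos(a),v[2]])
S=(507.3,-157.3); SY=-10.0; T=(538,148); TY=10.9
E
python3 - <<'E'
from h import *
plan([((477,-66,190),170,20,0.5)])
E
```

```text
offset [[0.0211, -0.0209, 0.0025], [0.0237, -0.0181, 0.0024], [0.0258, -0.0148, 0.0025], [0.0275, -0.0113, 0.0025], [0.0288, -0.0077, 0.0024], [0.0295, -0.0038, 0.0025], [0.0297, 0.0, 0.0025], [0.0295, 0.0038, 0.0024], [0.0287, 0.0077, 0.0025], [0.0276, 0.0113, 0.0025]]
rot [[0.0, 0.0, -7.5], [0.0, 0.0, -7.4], [0.0, 0.0, -7.5], [0.0, 0.0, -7.4], [0.0, 0.0, -7.5], [0.0, 0.0, -7.5], [0.0, 0.0, -7.4], [0.0, 0.0, -7.5], [0.0, 0.0, -7.4], [0.0, 0.0, -7.5]]
claw [0.5, 0.5, 0.5, 0.5, 0.5, 0.5, 0.5, 0.5, 0.5, 0.5]
offset [[0.0258, 0.0148, 0.0024], [0.0236, 0.0181, 0.0025], [0.0211, 0.0209, 0.0024], [0.0183, 0.0235, 0.0025], [0.015, 0.0257, 0.0025], [0.0115, 0.0274, 0.0024], [0.0079, 0.0287, 0.0025], [0.0041, 0.0295, 0.0025], [0.0003, 0.0297, 0.0024], [-0.0036, 0.0296, 0.0025]]
rot [[0.0, 0.0, -7.5], [0.0, 0.0, -7.4], [0.0, 0.0, -7.5], [0.0, 0.0, -7.4], [0.0, 0.0, -7.5], [0.0, 0.0, -7.5], [0.0, 0.0, -7.4], [0.0, 0.0, -7.5], [0.0, 0.0, -7.4], [0.0, 0.0, -7.5]]
claw [0.5, 0.5, 0.5, 0.5, 0.5, 0.5, 0.5, 0.5, 0.5, 0.5]
end [477. -66. 190.]
```

```bash
cat >> h.py <<'E'
def seg(*wps):
    """wps: (pos, yaw or None); prints per segment total offset (mm, tool axes) and turn"""
    s=env.get_state(); p=np.array(s["ee_pos"]); R=Ro.from_rotvec(s["tcp_rot"])
    for pos,yaw in wps:
        if pos is not None:
            d=R.inv().apply(np.array(pos,float)-p); p=np.array(pos,float); n=int(np.ceil(np.linalg.norm(d)/55)); print("shift",np.round(d,1),"rows>=",n)
        if yaw is not None:
            T=yaw if isinstance(yaw,Ro) else down(yaw); w=(R.inv()*T).as_rotvec(degrees=True); R=T; print("  turn",np.round(w,1),"rows>=",int(np.ceil(np.linalg.norm(w)/10)))
E
```

Request:
apply_moves --offset '[[0.042,-0.042,0.005],[0.042,-0.042,0.005],[0.042,-0.042,0.005],[0.042,-0.042,0.005],[0.042,-0.042,0.005],[0.042,-0.042,0.005],[0.042,-0.042,0.005],[0.042,-0.042,0.005],[0.042,-0.042,0.005],[0.042,-0.042,0.003]]' --delta_rot '[[0,0,0],[0,0,0],[0,0,0],[0,0,0],[0,0,0],[0,0,0],[0,0,0],[0,0,0],[0,0,0],[0,0,0]]' --claw '[0.5,0.5,0.5,0.5,0.5,0.5,0.5,0.5,0.5,0.5]'

```text
clock: 2.95
ee_pos: [474.9, -64.4, 191.5]
tcp_rot: [3.089, 0.566, 0.001]
ft_force: [1.1, -1.5, -0.2]
gripper_width: 42.8
grasp_force: 0.0
```

Request:
apply_moves --offset '[[0,0,0],[0,0,0],[0,0,0],[0,0,0],[0,0,0],[0,0,0],[0,0,0],[0,0,0],[0,0,0],[0,0,0]]' --delta_rot '[[0,0,-10],[0,0,-10],[0,0,-10],[0,0,-10],[0,0,-10],[0,0,-10],[0,0,-10],[0,0,-10],[0,0,-10],[0,0,-10]]' --claw '[0.5,0.5,0.5,0.5,0.5,0.5,0.5,0.5,0.5,0.5]'

```text
clock: 4.2
ee_pos: [474.4, -66.1, 191.5]
tcp_rot: [1.544, 2.735, 0.0]
ft_force: [-0.7, 0.5, 0.3]
gripper_width: 42.9
grasp_force: 0.0
```

Request:
apply_moves --offset '[[0,0,0],[0,0,0],[0,0,0],[0,0,0],[0,0,0],[0,0,0],[0,0,0],[0,0,0],[0,0,0],[0,0,0]]' --delta_rot '[[0,0,-10],[0,0,-10],[0,0,-10],[0,0,-10],[0,0,-9],[0,0,0],[0,0,0],[0,0,0],[0,0,0],[0,0,0]]' --claw '[0.5,0.5,0.5,0.5,0.5,0.5,0.5,0.5,0.5,0.5]'

```text
clock: 5.45
ee_pos: [474.3, -65.9, 191.3]
tcp_rot: [0.28, 3.129, 0.0]
ft_force: [-0.7, 0.1, 0.6]
gripper_width: 42.9
grasp_force: 0.0
```

```bash
python3 - <<'E'
from h import *
st()
c=find("wrist",["latch_grip","panel_bar"],"w1.png")
m=env.silhouettes("wrist","latch_grip")
for r in m[:2]:
    P=pts(c,r["pixels"]); print(r["confidence"],len(P)); Q=P[P[:,2]>134]
    if len(Q)>5: print(cv2.minAreaRect(Q[:,:2].astype(np.float32)),Q[:,2].mean())
E
```

```text
t 5.45 tcp [474.3 -65.9 191.3] R [[-0.984, 0.178, 0.0], [0.178, 0.984, 0.0], [-0.0, 0.0, -1.0]] w 42.9 q [ 0.65  0.16 -0.64  2.02  0.12  0.99  1.35] F [-0.7  0.1  0.6]
wrist latch_grip [473. -67. 128.] 0.68
wrist panel_bar [ 425. -195.  147.] 0.86
0.58 4494
((475.6630554199219, -65.50920867919922), (13.829371452331543, 43.828163146972656), 80.22725677490234) 141.20206840759712
```

Request:
apply_moves --offset '[[-0.001,0,0.01],[0,0,0.01],[0,0,0.01],[0,0,0.01],[0,0,0.01],[0,0,0.01],[0,0,0.01],[0,0,0],[0,0,0],[0,0,0]]' --delta_rot '[[0,0,0],[0,0,0],[0,0,0],[0,0,0],[0,0,0],[0,0,0],[0,0,0],[0,0,0],[0,0,0],[0,0,0]]' --claw '[0.5,0.5,0.5,0.5,0.5,0.5,0.5,0.5,0,0]' --squeeze 40

```text
clock: 6.9
ee_pos: [475.9, -65.3, 121.9]
tcp_rot: [0.279, 3.128, 0.001]
ft_force: [1.1, 3.8, -0.7]
gripper_width: 13.5
grasp_force: 40.8
```

Request:
apply_moves --offset '[[0,0,0],[0,0,0],[0,0,0],[0,0,0],[0,0,0],[0,0,0],[0,0,0],[0,0,0],[0,0,0],[0,0,0]]' --delta_rot '[[0,0,0],[0,0,0],[0,0,0],[0,0,10],[0,0,10],[0,0,10],[0,0,10],[0,0,10],[0,0,10],[0,0,10]]' --claw '[0,0,0,0,0,0,0,0,0,0]'

```text
clock: 8.15
ee_pos: [475.8, -65.2, 121.8]
tcp_rot: [2.029, 2.398, 0.002]
ft_force: [-0.7, 3.8, 3.6]
gripper_width: 13.4
grasp_force: 41.3
```

Request:
apply_moves --offset '[[0,0,0],[0,0,0],[0,0,0],[0,0,0],[0,0,0],[0,0,0],[0,0,0],[0,0,0],[0,0,0],[0,0,0]]' --delta_rot '[[0,0,9],[0,0,9],[0,0,0],[0,0,0],[0,0,0],[0,0,0],[0,0,0],[0,0,0],[0,0,0],[0,0,0]]' --claw '[0,0,0,0,0,0,0,0,0,0]'

```text
clock: 9.4
ee_pos: [475.8, -65.2, 121.8]
tcp_rot: [-2.372, -2.06, -0.002]
ft_force: [0.5, 6.3, 6.0]
gripper_width: 13.5
grasp_force: 41.6
```

Request:
apply_moves --offset '[[0,0,0],[0,0,0],[0,0,-0.02],[0,0,-0.02],[0,0,-0.03],[-0.045,-0.011,0],[-0.045,-0.011,0],[-0.045,-0.011,0],[0,0,0],[0,0,0]]' --delta_rot '[[0,0,0],[0,0,0],[0,0,0],[0,0,0],[0,0,0],[0,0,0],[0,0,0],[0,0,0],[0,0,2],[0,0,0]]' --claw '[0.6,0.6,0.6,0.6,0.6,0.6,0.6,0.6,0.6,0.6]'

```text
clock: 10.65
ee_pos: [422.8, -195.3, 190.9]
tcp_rot: [-2.411, -2.013, 0.001]
ft_force: [-0.0, 0.3, 0.6]
gripper_width: 51.2
grasp_force: 0.0
```

```bash
python3 - <<'E'
from h import *
st()
c=find("wrist",["latch_grip","panel_bar"],"w2.png")
m=env.silhouettes("wrist","panel_bar")
for r in m[:2]:
    P=pts(c,r["pixels"]); Q=P[P[:,2]>141]; print(r["confidence"],len(Q))
    if len(Q)>5: print(cv2.minAreaRect(Q[:,:2].astype(np.float32)),Q[:,2].mean())
c=find("top",["latch_grip"])
m=env.silhouettes("wrist","latch_grip")
E
```

```text
t 10.65 tcp [ 422.8 -195.3  190.9] R [[0.178, 0.984, -0.001], [0.984, -0.178, 0.0], [0.0, -0.001, -1.0]] w 51.2 q [ 0.6   0.1  -0.27  2.06  0.03  0.98  0.14] F [-0.   0.3  0.6]
wrist panel_bar [ 430. -196.  150.] 0.89
0.66 4352
((429.81146240234375, -190.06234741210938), (81.15312957763672, 67.82649993896484), 35.76716232299805) 151.97906033732983
top latch_grip [ 509. -162.   -2.] 0.4
```

View pics/w2.png

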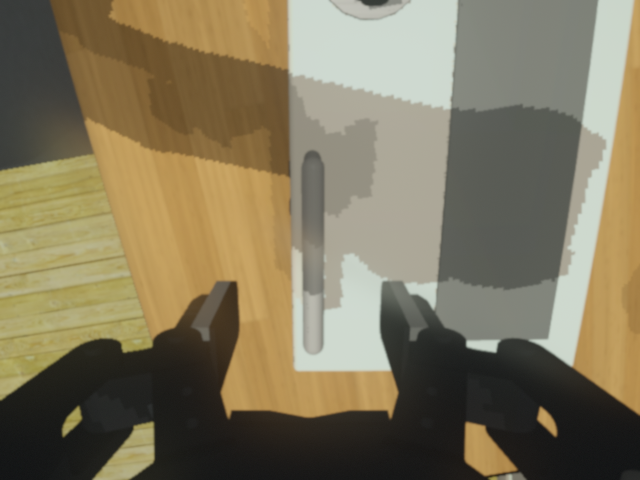

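The bar runs vertically at px (313,150–355), midway between the fingers (237 and 383), so it is centred in the grasp.

Request:
apply_moves --offset '[[0,0.001,0.01],[0,0,0.01],[0,0,0.01],[0,0,0.01],[0,0,0.008],[0,0,0.008],[0,0,0],[0,0,0],[0,0,0],[0,0,0]]' --delta_rot '[[0,0,0],[0,0,0],[0,0,0],[0,0,0],[0,0,0],[0,0,0],[0,0,0],[0,0,0],[0,0,0],[0,0,0]]' --claw '[0.6,0.6,0.6,0.6,0.6,0.6,0,0,0,0]' --squeeze 45

```text
clock: 12.25
ee_pos: [424.5, -195.3, 135.7]
tcp_rot: [2.41, 2.015, 0.0]
ft_force: [-1.0, 1.0, 1.7]
gripper_width: 8.1
grasp_force: 43.9
```

```bash
python3 - <<'E'
from h import *
st()
a=np.radians(17.6+np.linspace(0,100,21)); y=-169*np.cos(a); z=-169*np.sin(a)
print(np.round(np.c_[np.diff(y),np.diff(z)]/1000,3).tolist())
E
```

```text
t 12.25 tcp [ 424.5 -195.3  135.7] R [[0.177, 0.984, 0.001], [0.984, -0.177, -0.0], [-0.0, 0.001, -1.0]] w 8.1 q [ 0.59  0.18 -0.27  2.11  0.06  0.86  0.11] F [-1.   1.   1.7]
[[0.005, -0.014], [0.006, -0.013], [0.007, -0.013], [0.008, -0.012], [0.009, -0.011], [0.01, -0.01], [0.011, -0.009], [0.012, -0.008], [0.013, -0.007], [0.013, -0.006], [0.014, -0.005], [0.014, -0.004], [0.015, -0.003], [0.015, -0.001], [0.015, 0.0], [0.015, 0.001], [0.015, 0.003], [0.014, 0.004], [0.014, 0.005], [0.013, 0.006]]
```

Request:
apply_moves --offset '[[0,0.005,-0.014],[0,0.006,-0.013],[0,0.007,-0.013],[0,0.008,-0.012],[0,0.009,-0.011],[0,0.01,-0.01],[0,0.011,-0.009],[0,0.012,-0.008],[0,0.013,-0.007],[0,0.013,-0.006]]' --delta_rot '[[0,0,0],[0,0,0],[0,0,0],[0,0,0],[0,0,0],[0,0,0],[0,0,0],[0,0,0],[0,0,0],[0,0,0]]' --claw '[0,0,0,0,0,0,0,0,0,0]'

```text
clock: 13.5
ee_pos: [514.2, -211.2, 241.9]
tcp_rot: [-2.406, -2.01, 0.009]
ft_force: [-12.2, 4.5, 13.2]
gripper_width: 9.1
grasp_force: 32.2
```

```bash
python3 - <<'E'
from h import *
st()
find("scene",["panel_bar","panel_hinge","latch_grip","compartment"])
E
```

```text
t 13.5 tcp [ 514.2 -211.2  241.9] R [[0.178, 0.984, -0.009], [0.984, -0.178, 0.002], [0.0, -0.009, -1.0]] w 9.1 q [ 0.55  0.22 -0.27  1.81  0.07  1.13  0.08] F [-12.2   4.5  13.2]
scene panel_bar [ 514. -205.  247.] 0.88
scene panel_hinge [ 597. -169.   94.] 0.91
scene latch_grip [549. -76. 217.] 0.62
scene compartment [ 513. -158.   10.] 0.96
```

Request:
apply_moves --offset '[[0,0.014,-0.005],[0,0.014,-0.004],[0,0.015,-0.003],[0,0.015,-0.001],[0,0.015,0],[0,0.015,0.001],[0,0.015,0.003],[0,0.014,0.004],[0,0.014,0.005],[0,0.013,0.006]]' --delta_rot '[[0,0,0],[0,0,0],[0,0,0],[0,0,0],[0,0,0],[0,0,0],[0,0,0],[0,0,0],[0,0,0],[0,0,0]]' --claw '[0,0,0,0,0,0,0,0,0,0]'

```text
clock: 15.0
ee_pos: [661.2, -237.2, 235.0]
tcp_rot: [2.408, 2.013, 0.005]
ft_force: [-2.1, 1.5, 4.7]
gripper_width: 8.1
grasp_force: 47.9
```

```bash
python3 - <<'E'
from h import *
st()
find("scene",["panel_bar","panel_hinge","latch_grip","compartment"],"s3.png")
E
```

```text
t 15.0 tcp [ 661.2 -237.2  235. ] R [[0.177, 0.984, 0.005], [0.984, -0.177, -0.0], [0.001, 0.005, -1.0]] w 8.1 q [ 0.47  0.5  -0.26  1.45  0.13  1.2   0.02] F [-2.1  1.5  4.7]
scene panel_bar [ 660. -231.  245.] 0.8
scene panel_hinge [ 595. -168.   93.] 0.61
scene latch_grip [ 668. -100.  223.] 0.44
scene compartment [ 511. -158.    9.] 0.62
```

View pics/s3.png

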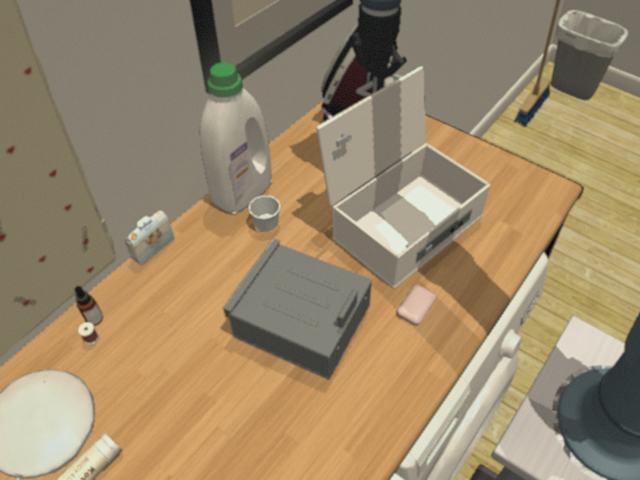

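The panel stands past upright. The tub and lid are untouched, with the tab at px (347,308).

Request:
apply_moves --offset '[[0,0,0],[0,0,0],[0,0,0],[0,0,-0.02],[0,0,-0.04],[0,0,-0.04],[0,0,0],[0,0,0],[0,0,0],[0,0,0]]' --delta_rot '[[0,0,0],[0,0,0],[0,0,0],[0,0,0],[0,0,0],[0,0,0],[0,0,-7],[0,0,-7],[0,0,-7],[0,0,0]]' --claw '[0.35,0.35,0.35,0.35,0.35,0.35,0.35,0.35,0.35,0.35]'

```text
clock: 16.5
ee_pos: [658.7, -237.6, 333.9]
tcp_rot: [2.004, 2.418, 0.001]
ft_force: [-0.1, -0.7, 0.1]
gripper_width: 29.9
grasp_force: 0.0
```

```bash
python3 - <<'E'
from h import *
st()
seg(((453.5,132,190),None))
c=find("top",["panel_hinge","panel_bar","compartment"])
P=pts(c,np.ones((480,640),bool))
for y0 in range(240,460,20):
    s=P[(P[:,0]>370)&(P[:,0]<640)&(P[:,1]>y0)&(P[:,1]<y0+20)]
    h=s[s[:,2]>6]
    print(y0,len(s),len(h),(np.round(h.min(0)),np.round(h.max(0))) if len(h) else "")
E
```

```text
t 16.5 tcp [ 658.7 -237.6  333.9] R [[-0.186, 0.983, 0.002], [0.983, 0.186, -0.001], [-0.001, 0.001, -1.0]] w 29.9 q [ 0.51  0.44 -0.32  1.33  0.14  1.39  0.38] F [-0.1 -0.7  0.1]
shift [ 401.4 -133.2  143.4] rows>= 9
top panel_hinge [542. 150.  74.] 0.59
top panel_bar [ 664. -238.  240.] 0.83
top compartment [ 506. -161.    7.] 0.84
top compartment [397.   4.  -4.] 0.71
240 997 99 (array([580., 240.,  74.]), array([627., 250.,  92.]))
260 1348 1 (array([557., 269.,   6.]), array([557., 269.,   6.]))
280 1408 0 
300 1395 0 
320 1383 0 
340 1380 0 
360 1379 1 (array([425., 375.,   7.]), array([425., 375.,   7.]))
380 1365 0 
400 1366 1 (array([412., 408.,   6.]), array([412., 408.,   6.]))
420 1360 0 
440 1361 0
```

Request:
apply_moves --offset '[[0.05,-0.016,0],[0.05,-0.017,0],[0.05,-0.017,0],[0.05,-0.016,0],[0.05,-0.017,0.02],[0.05,-0.016,0.02],[0.05,-0.017,0.03],[0.051,-0.017,0.04],[0,0,0.033],[0,0,0]]' --delta_rot '[[0,0,0],[0,0,0],[0,0,0],[0,0,0],[0,0,0],[0,0,0],[0,0,0],[0,0,0],[0,0,0],[0,0,0]]' --claw '[0.5,0.5,0.5,0.5,0.5,0.5,0.5,0.5,0.5,0.5]'

```text
clock: 17.95
ee_pos: [452.1, 128.2, 189.9]
tcp_rot: [-1.999, -2.419, 0.007]
ft_force: [0.1, -0.2, 0.8]
gripper_width: 43.0
grasp_force: 0.0
```

```bash
python3 - <<'E'
from h import *
s,R=st()
c=find("wrist",["lid_tab","lid_center"],"w4.png")
P=pts(c,np.ones((480,640),bool)); 
Q=P[(abs(P[:,2]-113)<4)&(np.hypot(P[:,0]-453,P[:,1]-132)<50)]
print(len(Q),cv2.minAreaRect(Q[:,:2].astype(np.float32)),Q[:,2].mean())
E
```

```text
t 17.95 tcp [452.1 128.2 189.9] R [[-0.188, 0.982, -0.006], [0.982, 0.188, -0.001], [-0.0, -0.006, -1.0]] w 43.0 q [ 0.19  0.14 -0.59  2.04  0.09  0.99 -0.25] F [ 0.1 -0.2  0.8]
wrist lid_tab [461. 132. 108.] 0.76
wrist lid_center [542. 145.  77.] 0.72
1994 ((456.4424133300781, 131.3301544189453), (9.738553047180176, 59.602256774902344), 10.906905174255371) 113.50980261709016
```

Request:
apply_moves --offset '[[0.001,0.004,0.02],[0,0,0.02],[0,0,0.02],[0,0,0.02],[0,0,0.01],[0,0,0.007],[0,0,0],[0,0,0],[0,0,0],[0,0,0]]' --delta_rot '[[0,0,0],[0,0,0],[0,0,0],[0,0,0],[0,0,0],[0,0,0],[0,0,0],[0,0,0],[0,0,0],[0,0,0]]' --claw '[0.5,0.5,0.5,0.5,0.5,0.5,0.5,0,0,0]' --squeeze 80

```text
clock: 19.35
ee_pos: [458.8, 130.4, 95.7]
tcp_rot: [2.002, 2.42, 0.001]
ft_force: [-0.8, -1.1, 4.3]
gripper_width: 8.3
grasp_force: 80.8
```

```bash
python3 - <<'E'
from h import *
s,R=st()
# tilt plan: rotate about lid y by th about pivot; rows in tool axes
p=np.array(s["ee_pos"]); ax=np.array([-.188,.982,0]); piv=frame((540,148.5),10.9,(94,0,74.))
n=6; R0=R;o=[];d=[];pc=p;Rc=R
for i in range(n):
    r=Ro.from_rotvec(ax*0.40*(i+1)/n); q=piv+r.apply(p-piv)
    o.append(np.round(Rc.inv().apply(q-pc)/1000,3).tolist()); Rn=r*R0; d.append(np.round((Rc.inv()*Rn).as_rotvec(degrees=True),2).tolist()); pc=q;Rc=Rn
print(o,d,pc)
E
```

```text
t 19.35 tcp [458.8 130.4  95.7] R [[-0.187, 0.982, 0.001], [0.982, 0.187, 0.0], [-0.0, 0.001, -1.0]] w 8.3 q [ 0.14  0.3  -0.55  2.1   0.22  0.79 -0.36] F [-0.8 -1.1  4.3]
[[-0.0, 0.002, -0.012], [-0.0, 0.002, -0.012], [-0.0, 0.002, -0.012], [-0.0, 0.002, -0.012], [-0.0, 0.002, -0.012], [-0.0, 0.002, -0.012]] [[3.82, -0.0, -0.0], [3.82, -0.0, -0.0], [3.82, -0.0, -0.0], [3.82, -0.0, -0.0], [3.82, -0.0, -0.0], [3.82, -0.0, -0.0]] [480.85500435 134.63503168 162.98401007]
```

Request:
apply_moves --offset '[[0,0.001,-0.012],[0,0.001,-0.012],[0,0.002,-0.012],[0,0.002,-0.012],[0,0.002,-0.012],[0,0.002,-0.012],[0,0,0],[0,0,0],[0,0,0],[0,0,0]]' --delta_rot '[[3.8,0,0],[3.8,0,0],[3.8,0,0],[3.8,0,0],[3.8,0,0],[3.8,0,0],[0,0,0],[0,0,0],[0,0,0],[0,0,0]]' --claw '[0,0,0,0,0,0,0,0,0,0]'

```text
clock: 20.6
ee_pos: [479.1, 134.1, 163.5]
tcp_rot: [-1.82, -2.2, 0.443]
ft_force: [0.6, -0.1, -0.7]
gripper_width: 8.4
grasp_force: 80.2
```

```bash
python3 - <<'E'
from h import *
s,R=st(); p=np.array(s["ee_pos"])
find("scene",["lid_tab","lid_center","tab_1"],"s5.png")
f=-np.array([.982,.188,0])
seg((p+f*40,None),(p+f*40+[0,0,110],None))
E
```

```text
t 20.6 tcp [479.1 134.1 163.5] R [[-0.187, 0.906, -0.38], [0.982, 0.173, -0.073], [-0.0, -0.387, -0.922]] w 8.4 q [ 0.1   0.49 -0.54  1.74  0.15  1.37 -0.3 ] F [ 0.6 -0.1 -0.7]
scene lid_tab [486. 135. 170.] 0.8
scene lid_center [546. 156. 113.] 0.86
scene lid_center [671. -96. 222.] 0.47
scene tab_1 [486. 172.  55.] 0.93
shift [ -0.  -36.9  15.7] rows>= 1
shift [  -0.   -42.7 -101.4] rows>= 2
```

View pics/s5.png

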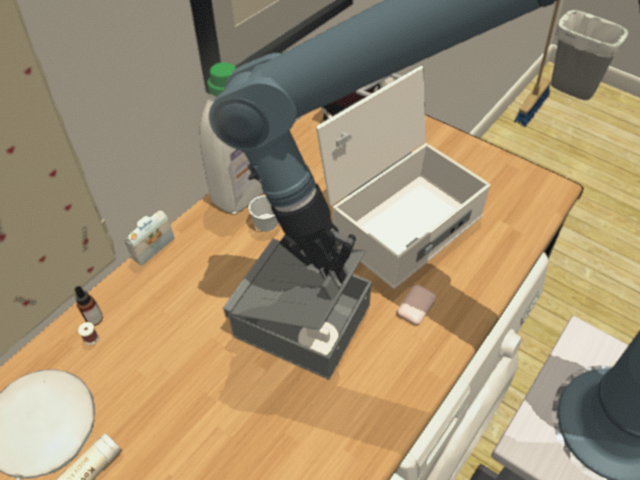

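The lid is tipped with its front up, and one cartridge shows at px (320,338). I'll draw the lid forward and lift it off.

Request:
apply_moves --offset '[[0,-0.007,0.003],[0,-0.008,0.003],[0,-0.008,0.003],[0,-0.007,0.003],[0,-0.007,0.003],[0,-0.008,-0.02],[0,-0.008,-0.02],[0,-0.008,-0.02],[0,-0.009,-0.02],[0,-0.009,-0.021]]' --delta_rot '[[0,0,0],[0,0,0],[0,0,0],[0,0,0],[0,0,0],[0,0,0],[0,0,0],[0,0,0],[0,0,0],[0,0,0]]' --claw '[0,0,0,0,0,0,0,0,0,0]'

```text
clock: 22.05
ee_pos: [440.1, 126.7, 274.0]
tcp_rot: [-1.819, -2.199, 0.444]
ft_force: [-0.2, -0.3, -1.9]
gripper_width: 8.6
grasp_force: 80.1
```

```bash
python3 - <<'E'
from h import *
s,R=st(); p=np.array(s["ee_pos"])
find("scene",["lid_tab","lid_center"])
q=frame((500,360),10.9,(-85,0,p[2])); 
seg((None,down(100.8)),((q[0],q[1],p[2]),None),((q[0],q[1],26),None))
E
```

```text
t 22.05 tcp [440.1 126.7 274. ] R [[-0.187, 0.905, -0.381], [0.982, 0.173, -0.073], [-0.0, -0.388, -0.922]] w 8.6 q [ 0.15  0.3  -0.57  1.74  0.07  1.54 -0.26] F [-0.2 -0.3 -1.9]
scene lid_tab [446. 128. 279.] 0.79
scene lid_tab [ 660. -233.  243.] 0.56
scene lid_center [508. 144. 223.] 0.8
scene lid_center [ 509. -155.   -1.] 0.18
  turn [-22.6   0.   -0. ] rows>= 3
shift [2.175e+02 1.640e+01 2.000e-01] rows>= 4
shift [  0.  -0. 248.] rows>= 5
```

Request:
apply_moves --offset '[[0,0,0],[0,0,0],[0,0,0],[0.04,0.003,0],[0.045,0.003,0],[0.045,0.003,0],[0.045,0.004,0],[0.042,0.003,0],[0,0,0.02],[0,0,0.02]]' --delta_rot '[[-7.6,0,0],[-7.5,0,0],[-7.5,0,0],[0,0,0],[0,0,0],[0,0,0],[0,0,0],[0,0,0],[0,0,0],[0,0,0]]' --claw '[0,0,0,0,0,0,0,0,0,0]'

```text
clock: 23.45
ee_pos: [414.9, 341.6, 231.0]
tcp_rot: [-2.001, -2.419, 0.009]
ft_force: [0.4, -0.5, -2.6]
gripper_width: 8.4
grasp_force: 80.0
```

Request:
apply_moves --offset '[[0,0,0.03],[0,0,0.03],[0,0,0.03],[0,0,0.03],[0,0,0.02],[0,0,0.02],[0,0,0.01],[0,0,0],[0,0,0],[0,0,0]]' --delta_rot '[[0,0,0],[0,0,0],[0,0,0],[0,0,0],[0,0,0],[0,0,0],[0,0,0],[0,0,0],[0,0,0],[0,0,0]]' --claw '[0,0,0,0,0,0,0,0,0,0]'

```text
clock: 24.7
ee_pos: [415.8, 343.5, 64.5]
tcp_rot: [-2.002, -2.419, 0.001]
ft_force: [0.5, -0.3, -1.0]
gripper_width: 8.8
grasp_force: 79.9
```

```bash
python3 - <<'E'
from h import *
s,R=st()
c=find("scene",["lid_tab","lid_center","tab_1"],"s6.png")
c=find("top",["lid_tab","lid_center","tab_1"],"t6.png")
m=env.silhouettes("top","lid_center")
for r in m[:2]:
    P=pts(c,r["pixels"]); A=np.c_[P[:,:2],np.ones(len(P))]
    med=np.median(P[:,2]); k=abs(P[:,2]-med)<12; print(r["confidence"],med,np.linalg.lstsq(A[k],P[k,2],rcond=None)[0])
E
```

```text
t 24.7 tcp [415.8 343.5  64.5] R [[-0.187, 0.982, -0.002], [0.982, 0.187, 0.001], [0.001, -0.002, -1.0]] w 8.8 q [-0.21  0.5  -0.66  1.96  0.41  0.82 -0.91] F [ 0.5 -0.3 -1. ]
scene lid_tab [420. 347.  70.] 0.96
scene lid_center [496. 363.  45.] 0.67
scene tab_1 [485. 175.  54.] 0.58
top lid_tab [414. 348.  71.] 0.87
top lid_center [499. 366.  44.] 0.78
top tab_1 [486. 176.  58.] 0.88
top tab_1 [581. 117.  51.] 0.76
top tab_1 [745.   9.   2.] 0.4
0.6 46.50600376017259 [-6.29754273e-03  7.67312978e-04  4.94581643e+01]
```

View pics/t6.png

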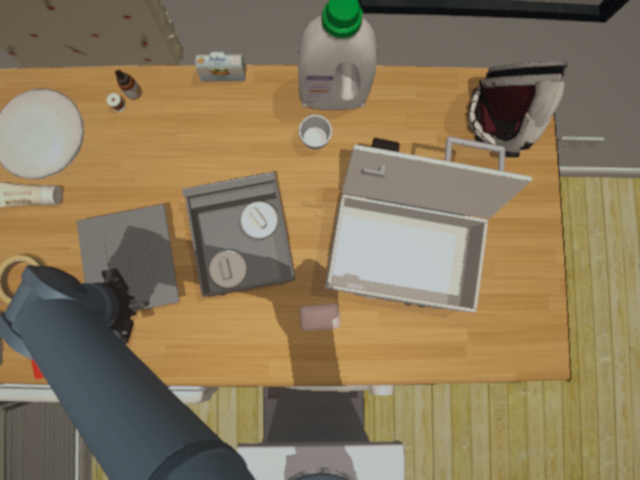

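The lid hangs level over clear worktop at px (128,255). The tub holds two cartridges, at px (259,220) and (228,268). I'll set the lid down.

Request:
apply_moves --offset '[[0,0,0.012],[0,0,0.01],[0,0,0.007],[0,0,0.003],[0,0,0.003],[0,0,0],[0,0,0],[0,0,0],[0,0,0],[0,0,0]]' --delta_rot '[[0,0,0],[0,0,0],[0,0,0],[0,0,0],[0,0,0],[0,0,0],[0,0,0],[0,0,0],[0,0,0],[0,0,0]]' --claw '[0,0,0,0,0,0,0.4,0.4,0.4,0.4]'

```text
clock: 26.4
ee_pos: [415.1, 342.9, 28.6]
tcp_rot: [-2.001, -2.419, 0.004]
ft_force: [-0.2, -0.0, -0.2]
gripper_width: 33.9
grasp_force: 0.0
```

Request:
apply_moves --offset '[[0,0,-0.02],[0,0,-0.04],[0,0,-0.05],[0,0,-0.05],[-0.04,0.015,0],[-0.04,0.015,0],[-0.04,0.015,0],[-0.04,0.015,0],[0,0,0],[0,0,0]]' --delta_rot '[[0,0,0],[0,0,0],[0,0,0],[0,0,0],[0,0,0],[0,0,0],[0,0,0],[0,0,0],[0,0,0],[0,0,0]]' --claw '[0.5,0.5,0.5,0.5,0.5,0.5,0.5,0.5,0.5,0.5]'

```text
clock: 27.65
ee_pos: [504.2, 197.7, 189.3]
tcp_rot: [-2.001, -2.419, 0.002]
ft_force: [-0.3, 0.1, 0.1]
gripper_width: 42.6
grasp_force: 0.0
```

```bash
cat >> h.py <<'E'
def tabs(c,z=60,region=None,R=70):
    P=pts(c,np.ones((480,640),bool)); m=P[(abs(P[:,2]-z)<5)]
    for x,y in region:
        Q=m[np.hypot(m[:,0]-x,m[:,1]-y)<R]
        if len(Q)>20:
            r=cv2.minAreaRect(Q[:,:2].astype(np.float32)); a=r[2] if r[1][0]>r[1][1] else r[2]+90
            print("tab",np.round(r[0],1),np.round(r[1],1),"long axis deg",round(a,1),"z",Q[:,2].mean().round(1),len(Q))
E
python3 - <<'E'
from h import *
s,R=st()
c=find("top",["lid_center","tab_1"])
tabs(c,60,[(486,176),(581,117)],32)
c=find("wrist",["tab_1"],"w7.png")
tabs(c,60,[(486,176),(581,117)],32)
E
```

```text
t 27.65 tcp [504.2 197.7 189.3] R [[-0.187, 0.982, -0.003], [0.982, 0.187, 0.0], [0.001, -0.003, -1.0]] w 42.6 q [ 0.14  0.31 -0.68  1.88  0.22  1.03 -0.44] F [-0.3  0.1  0.1]
top tab_1 [484. 177.  56.] 0.74
top tab_1 [ 510. -161.   -1.] 0.71
top tab_1 [ 593. -170.   97.] 0.31
tab [484.1 173.8] [39.9 10.6] long axis deg 13.5 z 62.4 88
tab [577.2 115.9] [40.5 11.8] long axis deg 36.6 z 63.0 106
wrist tab_1 [483. 170.  53.] 0.69
tab [485.2 173.3] [39.9 12.5] long axis deg 13.7 z 61.9 443
tab [564.3 106. ] [ 7.6 12.7] long axis deg 114.9 z 61.1 111
```

Request:
apply_moves --offset '[[-0.02,-0.0235,0],[0,0,0],[0,0,0],[0,0,0],[0,0,0],[0,0,0],[0,0,0],[0,0,0],[0,0,0],[0,0,0]]' --delta_rot '[[0,0,-9],[0,0,-9.3],[0,0,-9.3],[0,0,-9.3],[0,0,-9.3],[0,0,-9.3],[0,0,-9.3],[0,0,-9.3],[0,0,-9.3],[0,0,-9.3]]' --claw '[0.45,0.45,0.45,0.45,0.45,0.45,0.45,0.45,0.45,0.45]'

```text
clock: 29.15
ee_pos: [484.7, 173.7, 188.4]
tcp_rot: [0.379, -3.115, 0.0]
ft_force: [-0.5, -1.0, 0.4]
gripper_width: 38.4
grasp_force: 0.0
```

```bash
python3 - <<'E'
from h import *
s,R=st()
c=find("wrist",["tab_1"],"w8.png")
tabs(c,60,[(486,174),(577,116)],32)
seg(((485.2,173.4,46),193.6))
E
```

```text
t 29.15 tcp [484.7 173.7 188.4] R [[-0.971, -0.24, -0.003], [-0.24, 0.971, -0.001], [0.003, 0.0, -1.0]] w 38.4 q [ 0.42  0.33 -0.96  1.93  0.31  1.04  1.14] F [-0.5 -1.   0.4]
wrist tab_1 [580. 115.  55.] 0.76
wrist tab_1 [483. 170.  60.] 0.61
tab [484.7 173.7] [39.6 11.6] long axis deg 13.8 z 63.5 331
tab [567.8 107.9] [15.8 12.7] long axis deg 32.2 z 61.4 257
shift [ -1.   -0.5 142.3] rows>= 3
  turn [ 0.  -0.2 -0. ] rows>= 1
```

Aligned. Descend 143 mm and grip.

Request:
apply_moves --offset '[[0,0,0.03],[0,0,0.03],[0,0,0.03],[0,0,0.02],[0,0,0.02],[0,0,0.008],[0,0,0.005],[0,0,0],[0,0,0],[0,0,0]]' --delta_rot '[[0,0,0],[0,0,0],[0,0,0],[0,0,0],[0,0,0],[0,0,0],[0,0,0],[0,0,0],[0,0,0],[0,0,0]]' --claw '[0.45,0.45,0.45,0.45,0.45,0.45,0.45,0,0,0]' --squeeze 70

```text
clock: 30.5
ee_pos: [485.2, 173.2, 46.0]
tcp_rot: [0.369, -3.118, -0.0]
ft_force: [0.3, 0.4, 0.2]
gripper_width: 10.8
grasp_force: 68.7
```

Request:
apply_moves --offset '[[0,0,0],[0,0,0],[0,0,-0.02],[0,0,-0.03],[0,0,-0.04],[0,0,-0.04],[0,0,-0.03],[0,0,0],[0,0,0],[0,0,0]]' --delta_rot '[[0,0,0],[0,0,0],[0,0,0],[0,0,0],[0,0,0],[0,0,0],[0,0,0],[0,0,7.9],[0,0,7.9],[0,0,7.8]]' --claw '[0,0,0,0,0,0,0,0,0,0]'

```text
clock: 31.75
ee_pos: [484.5, 172.8, 206.1]
tcp_rot: [-0.283, -3.125, 0.002]
ft_force: [-0.2, -0.4, -1.4]
gripper_width: 10.9
grasp_force: 68.5
```

```bash
python3 - <<'E'
from h import *
s,R=st()
c=find("scene",["tab_1"])
p=frame(S,SY,(-12,60,205)); print(p)
seg((None,170),(p,None),((p[0],p[1],48),None))
E
```

```text
t 31.75 tcp [484.5 172.8 206.1] R [[-0.984, 0.18, -0.003], [0.18, 0.984, -0.001], [0.003, -0.002, -1.0]] w 10.9 q [ 0.38  0.28 -0.9   1.92  0.25  1.07  0.76] F [-0.2 -0.4 -1.4]
scene tab_1 [580. 115.  51.] 0.89
scene tab_1 [485. 172. 214.] 0.87
scene tab_1 [497. 363.   8.] 0.73
[505.90119762 -96.12775669 205.        ]
  turn [-0.1 -0.2 -0.1] rows>= 1
shift [ -67.7 -261.2    0.9] rows>= 5
shift [ -0.  -0. 157.] rows>= 3
```

Request:
apply_moves --offset '[[-0.01,-0.037,0],[-0.01,-0.037,0],[-0.01,-0.037,0],[-0.01,-0.037,0],[-0.01,-0.037,0],[-0.01,-0.037,0],[-0.008,-0.039,0],[0,0,0.02],[0,0,0.03],[0,0,0]]' --delta_rot '[[0,0,0],[0,0,0],[0,0,0],[0,0,0],[0,0,0],[0,0,0],[0,0,0],[0,0,0],[0,0,0],[0,0,0]]' --claw '[0,0,0,0,0,0,0,0,0,0]'

```text
clock: 33.1
ee_pos: [503.1, -94.6, 152.9]
tcp_rot: [-0.271, -3.12, -0.001]
ft_force: [-1.3, 1.1, -0.7]
gripper_width: 10.6
grasp_force: 68.5
```

```bash
python3 - <<'E'
from h import *
s,R=st()
p=frame(S,SY,(-12,60,48)); seg((p,None))
c=find("scene",["tab_1","compartment"])
E
```

```text
t 33.1 tcp [503.1 -94.6 152.9] R [[-0.985, 0.173, -0.01], [0.173, 0.985, 0.002], [0.01, -0.0, -1.0]] w 10.6 q [ 0.76  0.32 -0.74  1.97  0.26  0.96  1.29] F [-1.3  1.1 -0.7]
shift [ -4.1  -1.  104.9] rows>= 2
scene tab_1 [581. 111.  55.] 0.97
scene tab_1 [505. -97. 162.] 0.57
scene compartment [ 509. -158.   11.] 0.57
scene compartment [537. 147.   3.] 0.3
```

Request:
apply_moves --offset '[[0,0,0.03],[0,0,0.03],[0,0,0.02],[0,0,0.015],[0,0,0.007],[0,0,0.003],[0,0,0],[0,0,0],[0,0,0],[0,0,0]]' --delta_rot '[[0,0,0],[0,0,0],[0,0,0],[0,0,0],[0,0,0],[0,0,0],[0,0,0],[0,0,0],[0,0,0],[0,0,0]]' --claw '[0,0,0,0,0,0,0,0,0.35,0.35]'

```text
clock: 34.5
ee_pos: [506.2, -96.1, 50.9]
tcp_rot: [-0.277, -3.127, 0.002]
ft_force: [-0.9, -0.6, -0.3]
gripper_width: 29.7
grasp_force: 0.0
```

Request:
apply_moves --offset '[[0,0,0],[0,0,0],[0,0,-0.02],[0,0,-0.04],[0,0,-0.05],[0,0,-0.05],[0,0,0],[0,0,0],[0,0,0],[0,0,0]]' --delta_rot '[[0,0,0],[0,0,0],[0,0,0],[0,0,0],[0,0,0],[0,0,0],[0,0,0],[0,0,0],[0,0,0],[0,0,0]]' --claw '[0.35,0.35,0.35,0.35,0.35,0.35,0.35,0.35,0.35,0.35]'

```text
clock: 35.75
ee_pos: [505.3, -95.7, 209.1]
tcp_rot: [-0.276, -3.123, 0.0]
ft_force: [-0.7, -0.1, -0.6]
gripper_width: 29.9
grasp_force: 0.0
```

```bash
python3 - <<'E'
from h import *
s,R=st()
c=find("top",["tab_1"])
tabs(c,64,[(580,114),(504,-95)],34)
seg(((577,116,206),None))
E
```

```text
t 35.75 tcp [505.3 -95.7 209.1] R [[-0.984, 0.175, -0.006], [0.175, 0.985, 0.0], [0.006, -0.001, -1.0]] w 29.9 q [ 0.81  0.25 -0.78  1.92  0.2   1.06  1.34] F [-0.7 -0.1 -0.6]
top tab_1 [505. -96.  58.] 0.95
top tab_1 [580. 118.  50.] 0.89
tab [577.1 115.9] [40.3 11.8] long axis deg 36.8 z 63.9 136
tab [498.  -94.5] [12.1 25.3] long axis deg 167.2 z 64.7 87
shift [-33.1 221.    3.2] rows>= 5
```

Request:
apply_moves --offset '[[-0.007,0.044,0],[-0.007,0.044,0],[-0.007,0.044,0],[-0.006,0.044,0],[-0.006,0.045,0],[0,0,0],[0,0,0],[0,0,0],[0,0,0],[0,0,0]]' --delta_rot '[[0,0,0],[0,0,0],[0,0,0],[0,0,0],[0,0,0],[0,0,-9.5],[0,0,-9.5],[0,0,-9.5],[0,0,-9.5],[0,0,-8.8]]' --claw '[0.45,0.45,0.45,0.45,0.45,0.45,0.45,0.45,0.45,0.45]'

```text
clock: 37.1
ee_pos: [577.3, 115.8, 209.4]
tcp_rot: [0.995, -2.975, -0.002]
ft_force: [0.2, 0.7, -0.4]
gripper_width: 38.5
grasp_force: 0.0
```

```bash
python3 - <<'E'
from h import *
s,R=st()
c=find("wrist",["tab_1"],"w9.png")
tabs(c,64,[(577,116)],34)
seg(((577.1,115.9,46),216.8))
E
```

```text
t 37.1 tcp [577.3 115.8 209.4] R [[-0.799, -0.602, -0.005], [-0.602, 0.799, -0.0], [0.004, 0.002, -1.0]] w 38.5 q [ 0.51  0.48 -0.98  1.74  0.43  1.16  1.62] F [ 0.2  0.7 -0.4]
wrist tab_1 [582. 115.  53.] 0.65
tab [578.  115.1] [39.7 11.2] long axis deg 36.8 z 65.5 951
shift [ -0.6  -0.2 163.3] rows>= 3
  turn [ 0.2 -0.2 -0.1] rows>= 1
```

View pics/w9.png

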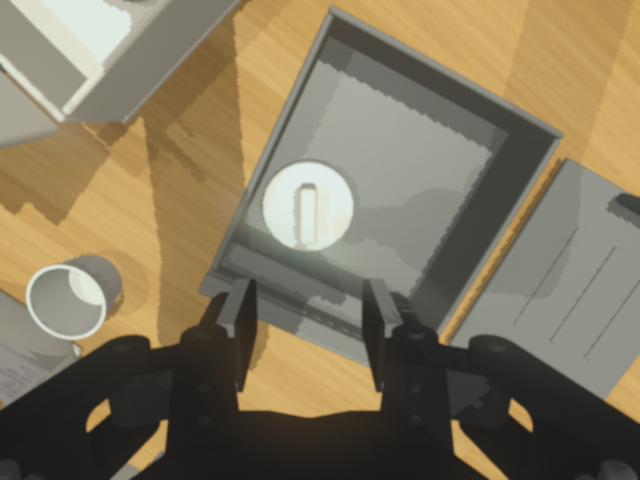

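One cartridge is left at px (308,205), aligned with the fingers, and the rest of the well is empty.

Request:
apply_moves --offset '[[0,0,0.03],[0,0,0.03],[0,0,0.03],[0,0,0.03],[0,0,0.025],[0,0,0.013],[0,0,0.005],[0,0,0],[0,0,0],[0,0,0]]' --delta_rot '[[0,0,0],[0,0,0],[0,0,0],[0,0,0],[0,0,0],[0,0,0],[0,0,0],[0,0,0],[0,0,0],[0,0,0]]' --claw '[0.45,0.45,0.45,0.45,0.45,0.45,0.45,0,0,0]' --squeeze 70

```text
clock: 38.45
ee_pos: [577.9, 116.0, 48.0]
tcp_rot: [0.988, -2.981, -0.0]
ft_force: [0.6, 0.5, 1.6]
gripper_width: 10.8
grasp_force: 69.2
```

Request:
apply_moves --offset '[[0,0,0],[0,0,0],[0,0,-0.03],[0,0,-0.045],[0,0,-0.045],[0,0,-0.04],[0,0,0],[0,0,0],[0,0,0],[0,0,0]]' --delta_rot '[[0,0,0],[0,0,0],[0,0,0],[0,0,0],[0,0,0],[0,0,9.5],[0,0,9.5],[0,0,9.5],[0,0,9.5],[0,0,8.8]]' --claw '[0,0,0,0,0,0,0,0,0,0]'

```text
clock: 39.7
ee_pos: [576.5, 115.6, 206.1]
tcp_rot: [-0.284, -3.123, 0.003]
ft_force: [0.5, 0.1, -1.9]
gripper_width: 10.7
grasp_force: 69.0
```

```bash
python3 - <<'E'
from h import *
s,R=st()
c=find("top",["tab_1"])
p=frame(S,SY,(-12,-40,205)); print(p)
seg((p,170),((p[0],p[1],48),None))
E
```

```text
t 39.7 tcp [576.5 115.6 206.1] R [[-0.984, 0.18, -0.005], [0.18, 0.984, -0.001], [0.005, -0.002, -1.0]] w 10.7 q [ 0.39  0.42 -0.82  1.75  0.34  1.12  0.86] F [ 0.5  0.1 -1.9]
top tab_1 [506. -97.  57.] 0.79
[ 488.53637986 -194.60853199  205.        ]
shift [  32.4 -320.9    2.2] rows>= 6
  turn [-0.1 -0.3 -0.1] rows>= 1
shift [ -0.  -0. 157.] rows>= 3
```

Request:
apply_moves --offset '[[0.032,0,0],[0,-0.04,0],[0,-0.045,0],[0,-0.05,0],[0,-0.05,0],[0,-0.05,0],[0,-0.046,0],[0,-0.04,0],[0,0,0.02],[0,0,0]]' --delta_rot '[[0,0,0],[0,0,0],[0,0,0],[0,0,0],[0,0,0],[0,0,0],[0,0,0],[0,0,0],[0,0,0],[0,0,0]]' --claw '[0,0,0,0,0,0,0,0,0,0]'

```text
clock: 41.05
ee_pos: [487.6, -193.3, 185.3]
tcp_rot: [-0.273, -3.121, -0.003]
ft_force: [0.3, 0.3, -1.5]
gripper_width: 10.8
grasp_force: 68.9
```

```bash
python3 - <<'E'
from h import *
s,R=st()
p=frame(S,SY,(-12,-40,48)); seg((p,None))
c=find("scene",["tab_1"])
E
```

```text
t 41.05 tcp [ 487.6 -193.3  185.3] R [[-0.985, 0.174, -0.008], [0.174, 0.985, 0.002], [0.008, 0.001, -1.0]] w 10.8 q [ 0.93  0.29 -0.72  1.92  0.22  1.02  1.51] F [ 0.3  0.3 -1.5]
shift [ -2.4  -1.2 137.3] rows>= 3
scene tab_1 [507. -95.  59.] 0.97
scene tab_1 [ 489. -193.  190.] 0.68
scene tab_1 [751.   4.   4.] 0.19
```

Request:
apply_moves --offset '[[0,0,0.03],[0,0,0.03],[0,0,0.03],[0,0,0.02],[0,0,0.015],[0,0,0.007],[0,0,0.004],[0,0,0],[0,0,0],[0,0,0]]' --delta_rot '[[0,0,0],[0,0,0],[0,0,0],[0,0,0],[0,0,0],[0,0,0],[0,0,0],[0,0,0],[0,0,0],[0,0,0]]' --claw '[0,0,0,0,0,0,0,0,0.35,0.35]'

```text
clock: 42.4
ee_pos: [489.8, -195.0, 52.3]
tcp_rot: [-0.277, -3.127, 0.002]
ft_force: [0.3, -0.6, -0.1]
gripper_width: 30.1
grasp_force: 0.0
```

Request:
apply_moves --offset '[[0,0,0],[0,0,0],[0,0,-0.02],[0,0,-0.04],[0,0,-0.05],[0,0,-0.05],[0,0,-0.05],[0,0,-0.05],[0,0,0],[0,0,0]]' --delta_rot '[[0,0,0],[0,0,0],[0,0,0],[0,0,0],[0,0,0],[0,0,0],[0,0,0],[0,0,0],[0,0,0],[0,0,0]]' --claw '[0.35,0.35,0.35,0.35,0.35,0.35,0.35,0.35,0.35,0.35]'

```text
clock: 43.65
ee_pos: [489.8, -194.2, 312.2]
tcp_rot: [-0.276, -3.127, 0.003]
ft_force: [0.2, -0.9, -0.9]
gripper_width: 29.8
grasp_force: 0.0
```

```bash
python3 - <<'E'
from h import *
s,R=st()
c=find("scene",["tab_1","panel_bar","latch_grip","panel_hinge"])
c=find("wrist",["tab_1"],"w10.png")
tabs(c,64,[(505,-96),(488,-194)],34)
c=find("top",["tab_1","panel_bar","lid_center"],"t10.png")
E
```

```text
t 43.65 tcp [ 489.8 -194.2  312.2] R [[-0.985, 0.175, -0.003], [0.175, 0.985, -0.002], [0.003, -0.002, -1.0]] w 29.8 q [ 0.99  0.16 -0.76  1.77  0.11  1.26  1.6 ] F [ 0.2 -0.9 -0.9]
scene tab_1 [ 496. -194.   56.] 0.62
scene tab_1 [508. -96.  58.] 0.57
scene panel_bar [ 662. -233.  246.] 0.69
scene latch_grip [ 669. -101.  224.] 0.5
scene latch_grip [ 498. -199.   54.] 0.16
scene panel_hinge [ 597. -171.   93.] 0.77
scene panel_hinge [416. 344.  34.] 0.56
wrist tab_1 [ 493. -194.   53.] 0.94
wrist tab_1 [503. -98.  58.] 0.56
tab [506.1 -97.5] [12.6 39.4] long axis deg 169.7 z 66.0 598
tab [ 489.6 -195.2] [11.2 39.1] long axis deg 169.9 z 66.5 549
top tab_1 [ 493. -193.   53.] 0.78
top tab_1 [507. -92.  61.] 0.56
top panel_bar [ 660. -241.  241.] 0.84
top lid_center [501. 362.   8.] 0.93
```

View pics/w10.png

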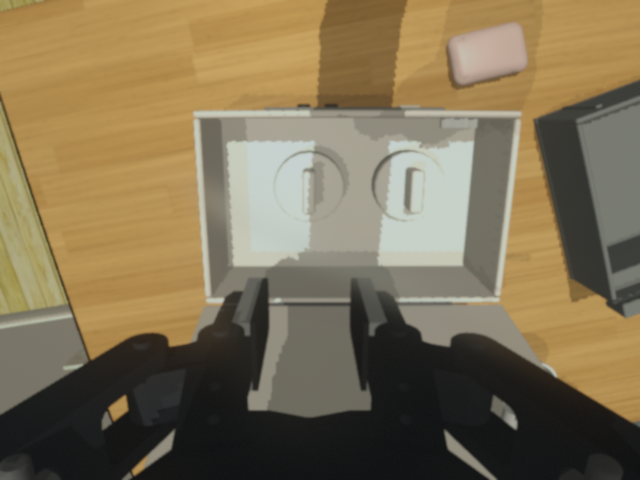

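Both cartridges stand upright in the compartment, at px (308,187) and (412,187). Next I'll regrip the bar.

Request:
apply_moves --offset '[[0,0,-0.023],[0,0,0],[0,0,0],[0,0,0],[0,0,0],[0,0,0],[0,0,0],[0,0,0],[0,0,0],[0,0,0]]' --delta_rot '[[0,0,9],[0,0,9],[0,0,9],[0,0,9],[0,0,9],[0,0,9],[0,0,9],[0,0,9],[0,0,9],[0,0,9]]' --claw '[0.35,0.35,0.35,0.35,0.35,0.35,0.35,0.35,0.35,0.35]'

```text
clock: 45.45
ee_pos: [490.2, -194.4, 334.5]
tcp_rot: [-2.412, -2.01, 0.005]
ft_force: [-0.7, 0.8, -0.3]
gripper_width: 29.9
grasp_force: 0.0
```

Request:
apply_moves --offset '[[-0.003,0.04,0],[-0.003,0.045,0],[-0.003,0.045,0],[-0.003,0.045,0],[0,0,0],[0,0,0],[0,0,0],[0,0,0],[0,0,0],[0,0,0]]' --delta_rot '[[0,0,0],[0,0,0],[0,0,0],[0,0,0],[0,0,0],[0,0,0],[0,0,0],[0,0,0],[0,0,0],[0,0,0]]' --claw '[0.35,0.35,0.35,0.35,0.35,0.35,0.35,0.35,0.35,0.35]'

```text
clock: 46.7
ee_pos: [660.0, -237.1, 334.4]
tcp_rot: [-2.408, -2.016, 0.005]
ft_force: [-0.5, 0.7, 0.2]
gripper_width: 30.2
grasp_force: 0.0
```

```bash
python3 - <<'E'
from h import *
s,R=st()
c=find("wrist",["panel_bar"],"w11.png")
P=pts(c,np.ones((480,640),bool)); Q=P[(P[:,2]>235)&(P[:,2]<262)&(np.hypot(P[:,0]-660,P[:,1]+236)<60)&(P[:,0]>645)]
print(len(Q),cv2.minAreaRect(Q[:,:2].astype(np.float32)),Q[:,2].max())
seg(((661.2,-237.2,235),79.8))
E
```

```text
t 46.7 tcp [ 660.  -237.1  334.4] R [[0.176, 0.984, -0.003], [0.984, -0.176, -0.001], [-0.002, -0.003, -1.0]] w 30.2 q [ 0.7   0.5  -0.61  1.31  0.28  1.42 -0.07] F [-0.5  0.7  0.2]
wrist panel_bar [ 665. -237.  246.] 0.69
3718 ((659.8526611328125, -233.5413818359375), (95.45133972167969, 29.660633087158203), 89.99381256103516) 254.7513221215551
shift [ 0.2  1.3 99.1] rows>= 2
  turn [-0.2  0.1  0.1] rows>= 1
```

View pics/w11.png

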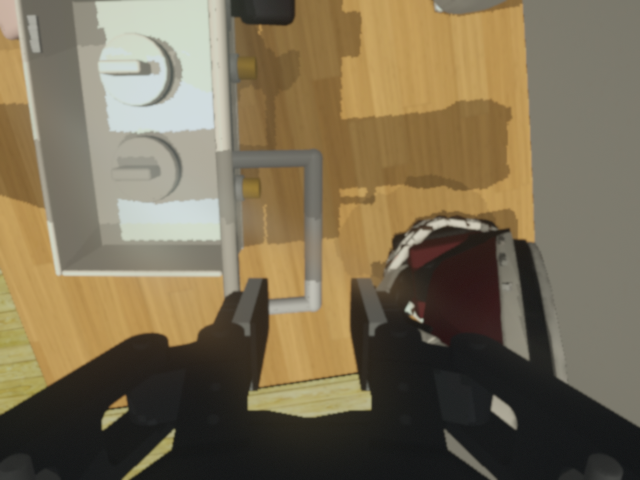

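The bar is at px (313,150–305), midway between the fingers (268 and 350). The panel edge at px 228 sits clear of the left finger.

Request:
apply_moves --offset '[[0,0.001,0.03],[0,0,0.03],[0,0,0.02],[0,0,0.012],[0,0,0.007],[0,0,0],[0,0,0],[0,0,0],[0,0,0],[0,0,0]]' --delta_rot '[[0,0,0],[0,0,0],[0,0,0],[0,0,0],[0,0,0],[0,0,0],[0,0,0],[0,0,0],[0,0,0],[0,0,0]]' --claw '[0.35,0.35,0.35,0.35,0.35,0.35,0,0,0,0]' --squeeze 45

```text
clock: 48.05
ee_pos: [661.8, -237.4, 236.4]
tcp_rot: [2.408, 2.017, -0.002]
ft_force: [0.6, -0.1, 3.6]
gripper_width: 8.3
grasp_force: 44.0
```

Request:
apply_moves --offset '[[0,-0.013,-0.006],[0,-0.014,-0.005],[0,-0.014,-0.004],[0,-0.015,-0.003],[0,-0.015,-0.001],[0,-0.015,0],[0,-0.015,0.001],[0,-0.015,0.003],[0,-0.014,0.004],[0,-0.014,0.005]]' --delta_rot '[[0,0,0],[0,0,0],[0,0,0],[0,0,0],[0,0,0],[0,0,0],[0,0,0],[0,0,0],[0,0,0],[0,0,0]]' --claw '[0,0,0,0,0,0,0,0,0,0]'

```text
clock: 49.3
ee_pos: [521.8, -212.6, 244.7]
tcp_rot: [2.404, 2.013, 0.001]
ft_force: [0.3, -0.0, 6.2]
gripper_width: 8.1
grasp_force: 47.4
```

```bash
python3 - <<'E'
from h import *
s,R=st()
c=find("scene",["panel_bar","tab_1"])
seg(((424.5,-195.3,135.7),79.8))
E
```

```text
t 49.3 tcp [ 521.8 -212.6  244.7] R [[0.176, 0.984, 0.004], [0.984, -0.176, -0.004], [-0.003, 0.005, -1.0]] w 8.1 q [ 0.87  0.28 -0.65  1.78  0.19  1.14 -0.01] F [ 0.3 -0.   6.2]
scene panel_bar [ 522. -207.  254.] 0.69
scene tab_1 [ 495. -198.   58.] 0.9
scene tab_1 [507. -99.  53.] 0.8
shift [  0.3 -95.4 108. ] rows>= 3
  turn [-0.2  0.2  0.1] rows>= 1
```

Request:
apply_moves --offset '[[0,-0.013,0.006],[0,-0.013,0.007],[0,-0.012,0.008],[0,-0.011,0.009],[0,-0.01,0.01],[0,-0.009,0.011],[0,-0.008,0.012],[0,-0.007,0.013],[0,-0.006,0.013],[0,-0.005,0.013]]' --delta_rot '[[0,0,0],[0,0,0],[0,0,0],[0,0,0],[0,0,0],[0,0,0],[0,0,0],[0,0,0],[0,0,0],[0,0,0]]' --claw '[0,0,0,0,0,0,0,0,0,0]'

```text
clock: 50.7
ee_pos: [425.1, -195.5, 138.5]
tcp_rot: [-2.406, -2.015, 0.007]
ft_force: [-0.2, -1.4, 1.6]
gripper_width: 7.9
grasp_force: 49.2
```

Request:
apply_moves --offset '[[0,0,0.003],[0,0,0.002],[0,0,0],[0,0,0],[0,0,0],[0,0,0],[0,0,0],[0,0,0],[0,0,0],[0,0,0]]' --delta_rot '[[0,0,0],[0,0,0],[0,0,0],[0,0,0],[0,0,0],[0,0,0],[0,0,0],[0,0,0],[0,0,0],[0,0,0]]' --claw '[0,0,0,0,0,0,0,0,0,0]'

```text
clock: 51.95
ee_pos: [424.5, -195.5, 136.4]
tcp_rot: [-2.405, -2.013, 0.013]
ft_force: [-9.6, 2.2, 20.5]
gripper_width: 8.6
grasp_force: 51.1
```

```bash
python3 - <<'E'
from h import *
s,R=st()
c=find("scene",["panel_bar","latch_grip"])
m=env.silhouettes("scene","panel")
P=pts(c,m[0]["pixels"]); med=np.median(P[:,2]); k=abs(P[:,2]-med)<8;A=np.c_[P[k,:2],np.ones(k.sum())]; print(m[0]["confidence"],med,np.linalg.lstsq(A,P[k,2],rcond=None)[0])
E
```

```text
t 51.95 tcp [ 424.5 -195.5  136.4] R [[0.176, 0.984, -0.01], [0.984, -0.176, -0.001], [-0.003, -0.009, -1.0]] w 8.6 q [ 0.93  0.23 -0.64  2.08  0.18  0.89  0.01] F [-9.6  2.2 20.5]
scene panel_bar [480. -63. 134.] 0.71
scene panel_bar [ 424. -191.  148.] 0.63
scene latch_grip [479. -65. 131.] 0.77
0.89 104.9745116130138 [ 6.25692830e-03 -4.09042747e-03  1.01096759e+02]
```

Request:
apply_moves --offset '[[0,0,0],[0,0,0],[0,0,-0.02],[0,0,-0.03],[0,0,0],[0.045,0.009,0],[0.046,0.009,0],[0.046,0.009,0],[0,0,0],[0,0,0]]' --delta_rot '[[0,0,0],[0,0,0],[0,0,0],[0,0,0],[0,0,0],[0,0,0],[0,0,0],[0,0,-1.5],[0,0,0],[0,0,0]]' --claw '[0.5,0.5,0.5,0.5,0.5,0.5,0.5,0.5,0.5,0.5]'

```text
clock: 53.4
ee_pos: [476.1, -65.4, 183.2]
tcp_rot: [-2.379, -2.047, 0.007]
ft_force: [-0.3, -0.1, -0.1]
gripper_width: 42.6
grasp_force: 0.0
```

```bash
python3 - <<'E'
from h import *
s,R=st()
c=find("wrist",["latch_grip"],"w12.png")
P=pts(c,np.ones((480,640),bool)); Q=P[(abs(P[:,2]-141)<5)&(np.hypot(P[:,0]-476,P[:,1]+65.5)<35)]
print(len(Q),cv2.minAreaRect(Q[:,:2].astype(np.float32)),Q[:,2].mean())
seg(((475.7,-65.4,121.5),81.5))
E
```

```text
t 53.4 tcp [476.1 -65.4 183.2] R [[0.149, 0.989, -0.006], [0.989, -0.149, -0.0], [-0.001, -0.006, -1.0]] w 42.6 q [ 0.75  0.2  -0.76  2.02  0.17  0.99 -0.24] F [-0.3 -0.1 -0.1]
wrist latch_grip [393.  -1.   0.] 0.67
wrist latch_grip [477. -68. 129.] 0.56
2712 ((476.0169372558594, -65.38530731201172), (43.71428680419922, 13.724303245544434), 81.9668960571289) 141.33036488193216
shift [ 1.4 -0.3 62.1] rows>= 2
  turn [-0.3  0.1 -0.2] rows>= 1
```

Request:
apply_moves --offset '[[0,0,0.015],[0,0,0.015],[0,0,0.012],[0,0,0.012],[0,0,0.007],[0,0,0],[0,0,0],[0,0,0],[0,0,0],[0,0,0]]' --delta_rot '[[0,0,0],[0,0,0],[0,0,0],[0,0,0],[0,0,0],[0,0,0],[0,0,0],[0,0,0],[0,0,0],[0,0,0]]' --claw '[0.5,0.5,0.5,0.5,0.5,0.5,0,0,0,0]'

```text
clock: 54.75
ee_pos: [476.1, -65.1, 124.2]
tcp_rot: [-2.38, -2.047, 0.008]
ft_force: [-4.4, 0.7, 5.8]
gripper_width: 12.7
grasp_force: 45.2
```

Request:
apply_moves --offset '[[0,0,0],[0,0,0],[0,0,0],[0,0,0],[0,0,0],[0,0,0],[0,0,0],[0,0,0],[0,0,0],[0,0,0]]' --delta_rot '[[0,0,-9],[0,0,-9],[0,0,-9],[0,0,-9],[0,0,-9],[0,0,-9],[0,0,-9],[0,0,-9],[0,0,-9],[0,0,-9]]' --claw '[0,0,0,0,0,0,0,0,0,0]'

```text
clock: 56.0
ee_pos: [476.1, -65.1, 124.2]
tcp_rot: [-0.229, -3.128, 0.002]
ft_force: [-4.2, 0.4, 5.6]
gripper_width: 13.2
grasp_force: 46.4
```

Request:
apply_moves --offset '[[0,0,0],[0,0,0],[0,0,0],[0,0,0],[0,0,0],[0,0,0],[0,0,-0.02],[0,0,-0.03],[0,0,-0.03],[0,0,0]]' --delta_rot '[[0,0,-1.5],[0,0,0],[0,0,0],[0,0,0],[0,0,0],[0,0,0],[0,0,0],[0,0,0],[0,0,0],[0,0,0]]' --claw '[0,0,0,0.5,0.5,0.5,0.5,0.5,0.5,0.5]'

```text
clock: 57.25
ee_pos: [479.3, -65.4, 205.8]
tcp_rot: [0.195, 3.134, -0.004]
ft_force: [0.5, 0.0, -0.8]
gripper_width: 42.6
grasp_force: 0.0
```

```bash
python3 - <<'E'
from h import *
s,R=st()
c=find("wrist",["latch_grip"],"w13.png")
P=pts(c,np.ones((480,640),bool)); Q=P[(abs(P[:,2]-141)<5)&(np.hypot(P[:,0]-476,P[:,1]+65.5)<35)]
print(len(Q),cv2.minAreaRect(Q[:,:2].astype(np.float32)),Q[:,2].mean())
E
```

```text
t 57.25 tcp [479.3 -65.4 205.8] R [[-0.992, 0.124, 0.002], [0.124, 0.992, -0.002], [-0.002, -0.002, -1.0]] w 42.6 q [ 1.08  0.27 -1.14  1.98  0.29  1.06  1.26] F [ 0.5  0.  -0.8]
wrist latch_grip [476. -65. 130.] 0.84
wrist latch_grip [ 425. -195.  147.] 0.5
2241 ((476.19915771484375, -65.50054168701172), (14.032474517822266, 44.51320266723633), 80.1807861328125) 141.24832788601398
```

The knob is back at −9.8°, in line with the softener's x axis, so it is locked. I'll back off and take a last look.

Request:
apply_moves --offset '[[0.02,0,-0.03],[0.02,0,-0.03],[0.02,0,-0.03],[0,0,0],[0,0,0],[0,0,0],[0,0,0],[0,0,0],[0,0,0],[0,0,0]]' --delta_rot '[[0,0,0],[0,0,0],[0,0,0],[0,0,0],[0,0,0],[0,0,0],[0,0,0],[0,0,0],[0,0,0],[0,0,0]]' --claw '[0.5,0.5,0.5,0.5,0.5,0.5,0.5,0.5,0.5,0.5]'

```text
clock: 58.6
ee_pos: [418.0, -57.8, 293.7]
tcp_rot: [-0.194, -3.132, 0.001]
ft_force: [-0.1, 0.4, 0.2]
gripper_width: 42.6
grasp_force: 0.0
```

```bash
python3 - <<'E'
from h import *
s,R=st()
c=find("scene",["latch_grip","panel_bar","lid_center","tab_1","soap","cup"],"s14.png")
E
```

```text
t 58.6 tcp [418.  -57.8 293.7] R [[-0.992, 0.124, -0.003], [0.124, 0.992, -0.0], [0.003, -0.001, -1.0]] w 42.6 q [ 1.39 -0.17 -1.2   2.   -0.17  1.21  1.7 ] F [-0.1  0.4  0.2]
scene latch_grip [481. -65. 130.] 0.7
scene lid_center [497. 363.   7.] 0.7
scene soap [500. 362.   8.] 0.66
scene soap [752.   5.   7.] 0.66
scene cup [755.   4.   6.] 0.79
```

View pics/s14.png

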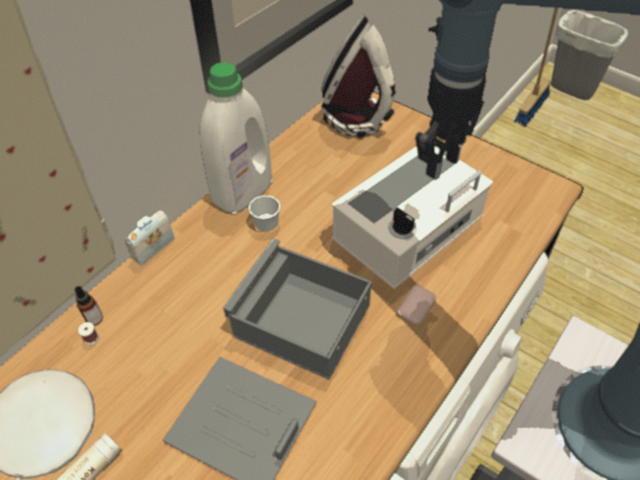

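The panel is shut with the knob at px (403,218). The lid lies flat at px (240,415), the tub is empty, and the soap and cup are where they started.

```bash
python3 -c "
from workcell import env
print(env.finish_job())"
```

```text
the job is handed in; nothing more can be done
None
```

The job is handed in at about 59 s: both cartridges from the tub stand upright in the softener, the panel is shut and the latch locked, the lid lies flat and right way up on the worktop, and the soap and cup were not touched.

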